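# Move a locating pin from a deep well to the fixture nest with sprung tongs

### The arm

A 6-joint arm with a two-finger parallel gripper is mounted at the origin on the work surface. World frame = base frame: x ahead of the robot, y to its left, z up, the work surface at z = 0. Lengths are in m, angles in rad, forces in N, time in s.
With the tool pointing down it reaches from about 0.35 to 0.975 m from the base axis. Payload 4.9 kg.
Tool frame: the origin (TCP) lies at the very end of the fingers, on their centre line; the grasp point (between the pads) lies 19 mm behind it (ctrl.grasp_offset is the distance from the TCP to the grasp point, in m); z points along the fingers, y is the line along which they close (so a half turn about z gives the same grasp; the last joint's range is limited). The gripper opens to 85 mm and grips with 20 to 120 N. Pads are 22 mm wide; open, the fingers measure 114 mm over their backs; the gripper's body (76 mm by 85 mm) begins 54 mm behind the grasp point. The pads swing forward as they close: fully open they stand 13 mm farther back than shut.
Start: joints at [-1.343, 0.053, 1.613, -0, 1.476, -0.119], TCP at [0.212, -0.588, 0.231] pointing down, gripper open.
Joint ranges: [-3.01, 3.01], [-1.01, 2.22], [0.06, 2.58], [-1.02, 4.17], [0.09, 2.62], [-3.14, 3.14]. Speed limits (rad/s): [2.57, 2.57, 3.14, 3.14, 3.14, 3.14].

### API

Orientations are given as a rotation vector (axis times angle).
In Python, from station import ctrl, optics gives the robot as it stands.
- The arm moves only by the shell command python3 -m handwheel 'ROWS' [OPENING] [FORCE]. ROWS is JSON, a list of rows, each an object of numbers: "tx", "ty", "tz": the shift along the tool's x, y, z in mm; "roll": the turn about the tool's z in rad. A call has 1 to 12 rows; each row shifts and turns the commanded pose from where the row before left it, along the tool's axes as they then stand; what a row does not reach is not made up. A row lasts 1/12 s, in which the tool goes at most 41.7 mm and 7.16 degrees, less where a joint would pass 70% of its speed; a pose out of reach is approached as far as the arm can. A call with a gripper value outside its range is refused whole. OPENING is the finger opening in mm, from 0 to 85.4, set as the call begins (- or left out, the last holds). The fingers move at their own pace and stop on an object; FORCE is the grip in N (left out, the last holds). Time passes only in rows, so rows that do not move let the fingers close. It gives the time, the measured TCP pose, the force, the opening and the grip force at its end, in the units of the state.
- ctrl.get_obs(): the state, without advancing time (a new reading comes with each control period).
- optics.get_image(name): name is "side" or "top" or "wrist"; returns (picture, depth): 400x640x3 uint8, red, green, blue; 400x640 float32, m along the optical axis (not along the pixel's ray), 0 where there is no reading.
- optics.camera_params(name): a dict with "mtx" (3x3 intrinsics, pixels), "k1" (the pictures are not rectified: a ray, as slopes to the right and down, at radius r is drawn at 1 + k1 r^2 times it, then the intrinsics apply), "extrinsics" (4x4, takes a point from camera to world coordinates); the wrist camera has in their place "tool_from_camera" (4x4, takes a point from camera to tool coordinates, whose origin is the TCP and whose axes are the flange's). Camera axes: x right, y down, z forward; pixel columns grow to the right and rows downward; lengths in m; the calibration is good to about 2 mm. A picture is of the moment at which its call begins: read the wrist's pose just before it. camera_params takes no time and is no camera call.
- ctrl.finish_job(): hands the job in; it is judged then, once.
The state is a dict: "t": time; "q": joint angles; "dq": joint speeds; "effort": joint torques, N m; "tool_pos": TCP position; "tool_rot": TCP orientation; "contact_force": force on the tool from outside, world axes, zero at the start; "wrist_torque": the same for the moment, N m; "opening": finger opening in m; "grip_force": force on a finger pad.
Only numpy, scipy, OpenCV 4.12 (cv2) and the standard library are available. Lean on these libraries where they do the work, as an engineer would, in place of code of your own. Each camera call takes 0.05 s, during which the arm holds its last target. There are 200 camera calls.

### The job

Change over the connector fixture: with the sprung tongs, squeezed by the gripper, pull the locating pin out of the bottom of the deep aluminium well, plug it into the empty middle socket of the grey nest and push it past the stiff plunger until it stops dead on the hidden depth stop, then hold it pressed there with more than 10 N for about half a second. Never put more than 25 N on the well or the nest, and touch the pin with the tongs only. Then put the tongs back upright in their stand, let go, and leave the plug, the carton and the screwdriver alone.

Things in the scene. Friction and masses are not known exactly. Their poses are not given: they have to be found in the camera images.
- tongs: Sprung steel tongs, 130 mm tall, 120 g, upright in their stand. Origin: underside of the tips, midway between the relaxed legs; z up, y the squeezing line. Leg at +y fixed, at -y sliding parallel to it; 4 mm thick, 10 mm wide (x). Tips relaxed: 22 mm apart inside, 30 mm outside. 8 mm above the tips each leg has a 4 mm inward shoulder that rests on the pin's head. Black top block within 15 mm in y.
- tongs_grip (a point): Midway between the two black squeeze pads (relaxed), 100 mm above the tips; axes as tongs. Pads 18 mm wide (x), 24 mm high; 46 mm over both relaxed, 38.5 mm when the tips are 14.5 mm apart inside and 22.5 mm outside (fits into the well and past the pin), 35 mm closed on the pin. The top block ends 30 mm above this point.
- tongs_jaw (a joint): How far the sliding leg is squeezed in, m: 0 relaxed, 0.011 closed on the pin's head, 0.0135 at its stop; tips and pads close alike, 1 mm for 1 mm. Spring 3 N at 0, rising 0.5 N per mm: about 8.5 N just to reach the pin, and only what the gripper adds beyond that grips it.
- pin: Steel locating pin, 14 to 28 g: round shank 8 mm diameter, 20 mm long, chamfered foot, under a square head 11 x 11 mm, 10 mm high. Origin: centre of the shank's foot; z up. At the start it stands in the seat in the well's floor, head's underside on the floor, head top 45 mm below the well's mouth, square with the well to about 5 degrees.
- well: Fixed aluminium block 70 x 70 mm, its top 81 to 91 mm above the bench (varies), flanges at +x and -x. In its middle a deep well: mouth 18 mm (x) by 26 mm (y), straight walls, floor 55 mm below the mouth with a 9.5 mm round seat for the pin's shank in its centre. Origin: on its axis, 81 mm below the top. The tongs fit only with their y along the well's y.
- well_mouth (a point): Centre of the well's mouth, at the block's top face, 81 to 91 mm above the bench; axes as well.
- socket (a point): Centre of the empty socket's mouth, on the nest's top face; axes as nest. Round hole 9.5 mm, 1.5 mm chamfer. A brass plunger in it, its top 6 to 7 mm below the mouth, takes about 5 N to slide and stays where it is pushed. Below it a rigid depth stop, set anew each time and never seen: the pin's foot meets it 11 to 17 mm below the mouth, so the head always stays 3 to 9 mm above the nest.
- stand: Fixed dark steel stand for the tongs: base plate 70 x 90 x 6 mm with an open-topped rectangular sleeve, inside 16 mm (x) by 36 mm (y), 45 mm deep, rim 51 mm above the bench. Origin: centre of the underside. The tongs stand on its inner floor with their y along the stand's y.
- stand_in (a point): Centre of the stand's inner floor, 6 mm above the bench, where the tips of the tongs stand; axes as stand.
- plug: Loose black connector plug, 80 x 34 x 26 mm, a bystander. Origin: centre of its underside.
- carton: Loose small cardboard carton, 70 x 90 x 50 mm, a bystander. Origin: centre of its underside.
- driver: Loose screwdriver, about 150 mm long, lying on the bench, a bystander. Origin: near its middle, at the bench.
- nest: The fixture's nest, fixed: grey plastic block 110 (x) x 60 (y) mm, its top 32 to 42 mm above the bench (varies). Three sockets in a row along its x; the two 33 mm either side of the middle already hold pins (their square steel heads show, tops 14 mm above the block), the middle one is empty. Origin: on its axis, 32 mm below the top.
Things that resemble listed ones, but are neither listed nor needed, are in the scene too. Of the things that look like the tongs, the middle-sized one is meant. What is shaped like the stand but purple is not meant.

How it is judged:
On the way, in this order (a step that is already met when the one before it is completed fails the run):
1. the pin is lifted clear of the well's mouth in the tongs (z of pin in the frame of well_mouth above 0.003 m and contact force between tongs and pin above 0.1 N), for 0.1 s.
2. the pin, upright in the empty socket, is pressed on the hidden stop with more than 10 N (z of pin in the frame of socket below -0.0095 m and horizontal distance between pin and socket below 0.002 m and angle between pin's own z axis and vertical below 0.1 rad and contact force between pin and nest above 10 N), for 0.4 s.
At the end, for the whole second after the job is handed in: Pin in the empty middle socket, foot at least 9.5 mm below its mouth, within 2 mm of its centre and 0.1 rad of upright; tongs released in the stand, tips within 5 mm of its floor and 10 mm of its centre, within 0.25 rad of upright; both at rest (z of pin in the frame of socket below -0.0095 m and horizontal distance between pin and socket below 0.002 m and angle between pin's own z axis and vertical below 0.1 rad and z of tongs in the frame of stand_in below 0.005 m and horizontal distance between tongs and stand_in below 0.01 m and angle between tongs's own z axis and vertical below 0.25 rad and linear speed of each of tongs, pin below 0.02 m/s); the robot touches nothing.
It fails at once if more than 25 N is put on the well block (contact force between well and anything else above 25 N).
It fails at once if more than 25 N is put on the nest (contact force between nest and anything else above 25 N).
It fails at once if the gripper touches the pin (contact force between any of the fingers, the arm and pin above 0.3 N).
It fails at once if the plug, carton or screwdriver is moved by more than 15 mm (distance of any of plug, carton, driver from where it was at the start of the episode above 0.015 m).
It also fails if it takes over 72 s, if anything falls off the work surface, if the arm or the gripper's body presses on something with over 40 N, if the wrist force passes 120 N, or if a joint passes its speed limit or range.

## Working session

There is one attempt and no reset: what is moved stays moved. The work goes in short steps, Python scripts to look and compute and a shell command to move; the robot and the scene stay as the last step left them, time stands still between calls to the robot, and variables do not carry over. Pictures are saved under pics/ and viewed, at most 10 in all, crops included, and the job is handed in when it is done.

```bash
ls; mkdir -p pics; cat > h.py <<'E'
import numpy as np, cv2
from scipy.spatial.transform import Rotation as R
from station import ctrl, optics
def Twt():
    o=ctrl.get_obs(); T=np.eye(4); T[:3,:3]=R.from_rotvec(o["tool_rot"]).as_matrix(); T[:3,3]=o["tool_pos"]; return T
def grab(n,fn):
    T=Twt(); im,d=optics.get_image(n); p=optics.camera_params(n)
    E=np.array(p["extrinsics"]) if n!="wrist" else T@np.array(p["tool_from_camera"])
    cv2.imwrite(f"pics/{fn}.png",im[:,:,::-1]); np.savez(f"pics/{fn}.npz",im=im,d=d,E=E,K=np.array(p["mtx"]),k1=p["k1"])
    return im,d
def und(uv,K,k1):
    # slopes
    s=np.array([(uv[0]-K[0,2])/K[0,0],(uv[1]-K[1,2])/K[1,1]]); x=s.copy()
    for _ in range(30): x=s/(1+k1*(x@x))
    return x
def ray(fn,uv):
    z=np.load(f"pics/{fn}.npz"); x=und(uv,z["K"],float(z["k1"])); E=z["E"]
    return E[:3,3],E[:3,:3]@np.array([x[0],x[1],1.])
def atz(fn,uv,h):
    o,r=ray(fn,uv); return o+r*(h-o[2])/r[2]
def dep(fn,uv,w=1):
    z=np.load(f"pics/{fn}.npz"); u,v=map(int,np.round(uv)); p=z["d"][v-w:v+w+1,u-w:u+w+1]; p=p[p>0]
    o,r=ray(fn,uv); return o+r*np.median(p) if p.size else None
def tri(obs):
    A=np.zeros((3,3));b=np.zeros(3)
    for fn,uv in obs:
        o,r=ray(fn,uv); r=r/np.linalg.norm(r); P=np.eye(3)-np.outer(r,r); A+=P;b+=P@o
    return np.linalg.solve(A,b)
def cloud(fn):
    z=np.load(f"pics/{fn}.npz"); K=z["K"]; d=z["d"]; v,u=np.mgrid[:400,:640]
    s=np.stack([(u-K[0,2])/K[0,0],(v-K[1,2])/K[1,1]],-1); x=s.copy()
    for _ in range(20): x=s/(1+float(z["k1"])*(x**2).sum(-1,keepdims=True))
    c=np.concatenate([x,np.ones_like(d)[...,None]],-1)*d[...,None]
    P=c@z["E"][:3,:3].T+z["E"][:3,3]; P[d<=0]=np.nan; return P
def proj(fn,p):
    z=np.load(f"pics/{fn}.npz"); c=np.linalg.inv(z["E"])@np.append(p,1); x=c[:2]/c[2]; x=x*(1+float(z["k1"])*(x@x)); return x*[z["K"][0,0],z["K"][1,1]]+z["K"][:2,2]
E
python3 - <<'E'
from h import *
grab("top","top0");grab("side","side0")
a=cv2.imread("pics/top0.png");print(optics.camera_params("top")); print(ctrl.get_obs(),ctrl.grasp_offset); print(optics.camera_params("side")["extrinsics"],optics.camera_params("wrist"))
E
```

```text
pics
{'mtx': array([[405.54279922,   0.        , 322.49265189],
       [  0.        , 405.54279922, 201.6001562 ],
       [  0.        ,   0.        ,   1.        ]]), 'k1': -0.05309676557750535, 'extrinsics': array([[ 5.51689838e-03, -9.91721661e-01,  1.28287609e-01,
         4.57639502e-01],
       [-9.99513973e-01, -9.40496830e-03, -2.97214501e-02,
        -2.14018434e-04],
       [ 3.06819468e-02, -1.28061288e-01, -9.91291544e-01,
         8.66811108e-01],
       [ 0.00000000e+00,  0.00000000e+00,  0.00000000e+00,
         1.00000000e+00]])}
{'t': 0.1, 'q': array([-1.34301407e+00,  5.32648856e-02,  1.61417058e+00, -5.01742250e-05,
        1.47601701e+00, -1.18989268e-01]), 'dq': array([ 1.24855660e-03, -3.79994165e-04, -2.83275339e-03, -2.44470618e-05,
       -3.94530748e-04,  9.55751177e-05]), 'effort': array([ 6.79184141e-04, -3.94900560e+01, -3.71363103e+01, -4.64076061e-05,
        3.96601405e-03,  7.17970238e-06]), 'tool_pos': array([ 0.21227713, -0.58723445,  0.23019376]), 'tool_rot': array([-3.09266072e+00, -5.41669811e-01,  2.37032759e-04]), 'contact_force': array([ 0.009
[... 213 characters left out ...]
671421   0.51927172 -0.85196761  0.77490204]
 [ 0.00204564 -0.85382105 -0.5205626   0.55769582]
 [ 0.          0.          0.          1.        ]] {'mtx': array([[338.32386221,   0.        , 324.17729735],
       [  0.        , 338.32386221, 193.04206588],
       [  0.        ,   0.        ,   1.        ]]), 'k1': 0.020615190859315315, 'tool_from_camera': array([[-4.09988792e-04, -9.52158878e-01, -3.05603180e-01,
         7.90190786e-02],
       [ 9.99999912e-01, -3.64863608e-04, -2.04777426e-04,
        -1.65088746e-04],
       [ 8.34771648e-05, -3.05603237e-01,  9.52158944e-01,
        -1.42010121e-01],
       [ 0.00000000e+00,  0.00000000e+00,  0.00000000e+00,
         1.00000000e+00]])}
```

View pics/top0.png

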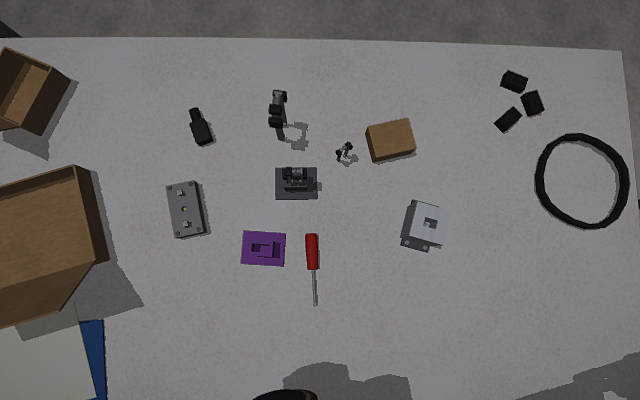

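View pics/side0.png

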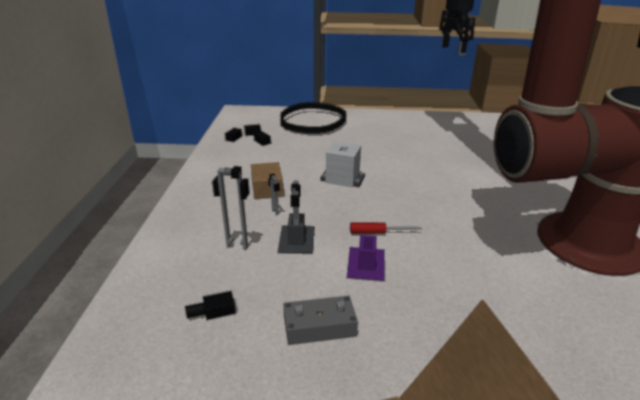

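Candidates, tongs: large at top (278,105), middle one in the dark stand (297,172), small one (344,152). I choose the middle one in the dark stand. Stands: dark (296,183) and purple (264,248), so dark. The well is at (430,223) and the nest socket at (184,209). I'll localise these from depth next.

```bash
python3 - <<'E'
from h import *
np.set_printoptions(precision=4,suppress=True)
print(Twt())
for n,u in dict(stand=(296,195),well=(430,223),welltop=(438,210),nest=(184,209),nesttop=(184,195),big=(278,105),small=(344,152),tong=(297,172)).items(): print(n,dep("top0",u))
P=cloud("top0")
def rect(u0,u1,v0,v1,z0,z1):
    p=P[v0:v1,u0:u1].reshape(-1,3); p=p[(p[:,2]>z0)&(p[:,2]<z1)]
    r=cv2.minAreaRect((p[:,:2]*1000).astype(np.float32)); return len(p),np.median(p[:,2]),r
print("tongs",rect(265,330,155,200,.08,.16)); print("base",rect(265,330,155,205,.003,.02)); print("rim",rect(270,325,155,200,.045,.055))
print("well",rect(395,460,190,260,.075,.1)); print("nest",rect(150,220,170,250,.028,.046))
E
python3 -c "
import cv2
a=cv2.imread('pics/top0.png');cv2.imwrite('pics/c1.png',cv2.resize(a[150:270,160:320],None,fx=5,fy=5,interpolation=2))"
```

```text
[[ 0.9405  0.3399 -0.0005  0.2123]
 [ 0.3399 -0.9405  0.0018 -0.5872]
 [ 0.0002 -0.0019 -1.      0.2302]
 [ 0.      0.      0.      1.    ]]
stand [0.5828 0.0308 0.0058]
well [ 0.5227 -0.2499  0.0324]
welltop [ 0.5446 -0.2515  0.0829]
nest [0.5483 0.2627 0.0249]
nesttop [0.5765 0.2613 0.0339]
big [0.7179 0.0587 0.179 ]
small [ 0.6763 -0.0716  0.0151]
tong [0.6073 0.0251 0.1318]
tongs (216, np.float64(0.1220227333149948), ((609.1541137695312, 31.141921997070312), (18.541513442993164, 45.24531173706055), 1.4111859798431396))
base (873, np.float64(0.005717083050338578), ((611.44970703125, 32.10116195678711), (102.99984741210938, 134.61122131347656), 8.621787071228027))
rim (156, np.float64(0.050320008388193505), ((607.6884765625, 31.729909896850586), (29.424694061279297, 44.965301513671875), 0.7917064428329468))
well (1184, np.float64(0.08316229071252801), ((519.6351928710938, -234.42283630371094), (69.67582702636719, 71.0275650024414), 74.33961486816406))
nest (1556, np.float64(0.03303858441867469), ((549.1219482421875, 260.7684326171875), (111.077880859375, 62.20911407470703), 12.778347969055176))
```

View pics/c1.png

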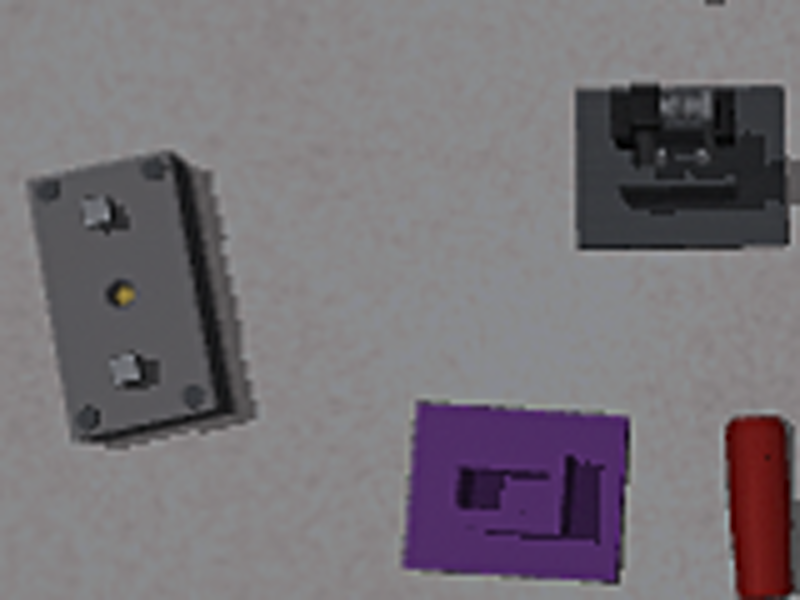

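Crop: nest with brass plunger at crop (122,293). The tongs stand in the dark stand, with black squeeze pads at crop (628,115) and (728,118), so the squeeze line is along world y. The choice is confirmed. Next I move over the well and look with the wrist camera.

```bash
python3 -m handwheel '[{"tx":34,"ty":-19},{"tx":34,"ty":-19},{"tx":34,"ty":-19},{"tx":34,"ty":-19},{"tx":34,"ty":-19},{"tx":34,"ty":-19},{"tx":34,"ty":-19},{"tx":34,"ty":-19},{"tx":34,"ty":-19},{"tx":34,"ty":-19},{"tx":34,"ty":-19},{"tx":34,"ty":-19}]'
python3 -m handwheel '[{"roll":0.124},{"roll":0.124},{"roll":0.124},{"roll":0.124},{"roll":0.124},{},{}]'
python3 - <<'E'
from h import *
np.set_printoptions(precision=4,suppress=True)
print(Twt()); grab("wrist","w1")
P=cloud("w1"); p=P.reshape(-1,3); p=p[(p[:,2]>.07)&(p[:,2]<.1)]
p=p[np.hypot(p[:,0]-.52,p[:,1]+.234)<.06]
print(len(p),np.median(p[:,2]),cv2.minAreaRect((p[:,:2]*1000).astype(np.float32)),proj("w1",[.5196,-.2344,.083]))
E
```

```text
[[ 0.9405  0.3399 -0.0005  0.2123]
 [ 0.3399 -0.9405  0.0018 -0.5872]
 [ 0.0002 -0.0019 -1.      0.2302]
 [ 0.      0.      0.      1.    ]]
0 nan ((0.0, 0.0), (0.0, 0.0), 0.0) [-177.6768 -696.7443]$[0]: bad value
$[0]: bad value
  return _methods._mean(a, axis=axis, dtype=dtype,
  ret = ret.dtype.type(ret / rcount)
```

View pics/w1.png

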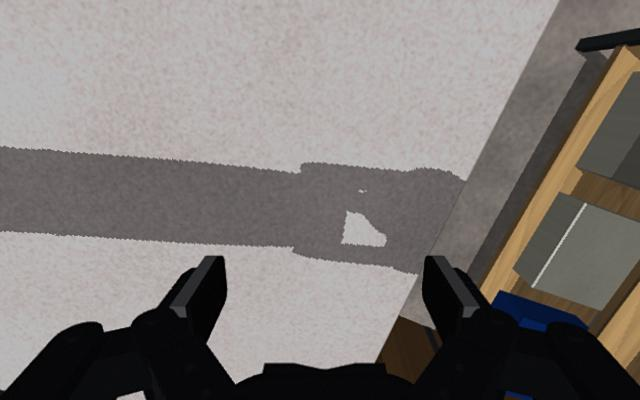

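The arm did not move: this picture only shows bare bench with the fingertips at (205,280) and (440,280). The rows were refused, so each one probably needs all four keys.

```bash
python3 -m handwheel '[{"tx":34,"ty":-19,"tz":0,"roll":0},{"tx":34,"ty":-19,"tz":0,"roll":0},{"tx":34,"ty":-19,"tz":0,"roll":0},{"tx":34,"ty":-19,"tz":0,"roll":0},{"tx":34,"ty":-19,"tz":0,"roll":0},{"tx":34,"ty":-19,"tz":0,"roll":0},{"tx":34,"ty":-19,"tz":0,"roll":0},{"tx":34,"ty":-19,"tz":0,"roll":0},{"tx":34,"ty":-19,"tz":0,"roll":0},{"tx":34,"ty":-19,"tz":0,"roll":0},{"tx":34,"ty":-19,"tz":0,"roll":0},{"tx":34,"ty":-19,"tz":0,"roll":0}]' && 
python3 -m handwheel '[{"tx":0,"ty":0,"tz":0,"roll":0.124},{"tx":0,"ty":0,"tz":0,"roll":0.124},{"tx":0,"ty":0,"tz":0,"roll":0.124},{"tx":0,"ty":0,"tz":0,"roll":0.124},{"tx":0,"ty":0,"tz":0,"roll":0.124},{"tx":0,"ty":0,"tz":0,"roll":0},{"tx":0,"ty":0,"tz":0,"roll":0}]' &&
python3 - <<'E'
from h import *
np.set_printoptions(precision=4,suppress=True)
print(Twt()); grab("wrist","w1")
P=cloud("w1"); p=P.reshape(-1,3); p=p[(p[:,2]>.07)&(p[:,2]<.1)]
p=p[np.hypot(p[:,0]-.52,p[:,1]+.234)<.06]
print(len(p),np.median(p[:,2]),cv2.minAreaRect((p[:,:2]*1000).astype(np.float32)),proj("w1",[.5196,-.2344,.083]))
E
```

```text
t: 1.15
tool_pos: [0.5194, -0.2329, 0.2311]
tool_rot: [-3.094, -0.542, 0.0]
contact_force: [-0.0, -0.7, -0.1]
opening: 0.0858
grip_force: 0.0
t: 1.73
tool_pos: [0.5185, -0.2346, 0.231]
tool_rot: [-3.113, 0.423, 0.001]
contact_force: [-0.3, 0.5, -0.6]
opening: 0.0857
grip_force: 0.0
[[ 0.9637 -0.2668 -0.0005  0.5185]
 [-0.2668 -0.9637  0.0003 -0.2346]
 [-0.0006 -0.0002 -1.      0.231 ]
 [ 0.      0.      0.      1.    ]]
5844 0.08317902272638145 ((520.5269775390625, -233.54620361328125), (70.12775421142578, 71.35519409179688), 74.64602661132812) [324.374  176.4837]
```

```bash
python3 - <<'E'
from h import *
a=cv2.imread("pics/w1.png")[80:280,200:450]; cv2.imwrite("pics/w1c.png",cv2.resize(a,None,fx=3,fy=3,interpolation=2))
P=cloud("w1"); 
# hole: inside the top face, not at top height
m=np.zeros((400,640),np.uint8); top=(abs(P[...,2]-.0832)<.006)
z=np.nan_to_num(P[...,2])
m[80:280,200:450]=(~top)[80:280,200:450]
n,l,s,c=cv2.connectedComponentsWithStats(m)
for i in range(1,n):
    if s[i,4]>100:
        v,u=np.where(l==i); q=np.array([atz("w1",(x,y),.0832)[:2] for x,y in zip(u[::max(1,len(u)//600)],v[::max(1,len(u)//600)])])
        print(s[i],c[i],cv2.minAreaRect((q*1000).astype(np.float32)))
E
```

```text
[  200    80   250   200 43798] [324.69222339 180.29871227] ((509.0339050292969, -229.94000244140625), (238.14393615722656, 184.5475616455078), 74.49431610107422)
[309 167  29  18 518] [322.93822394 175.43436293] ((520.7872924804688, -233.45315551757812), (24.96082305908203, 15.539466857910156), 74.50262451171875)
```

View pics/w1c.png

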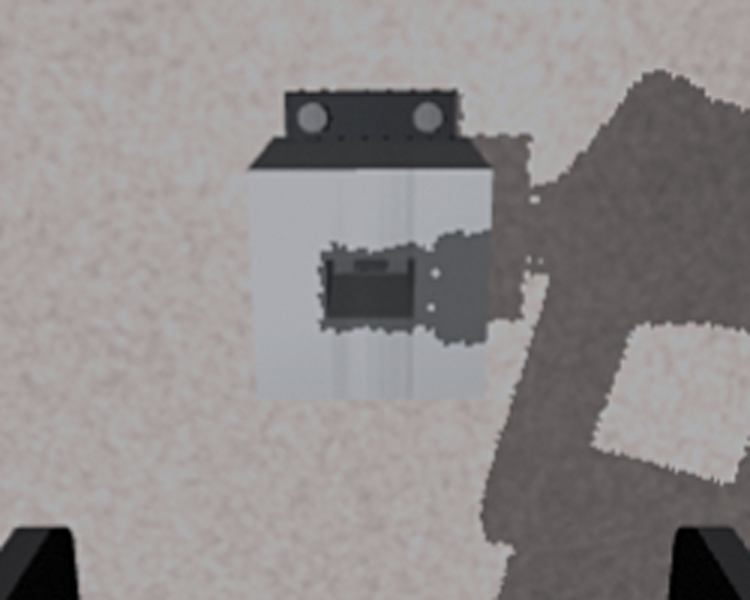

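The crop shows the well mouth at crop x 323–418, y 255–320, i.e. image (323,176), with its long side along tool y. Next the tongs.

```bash
python3 -m handwheel '[{"tx":2.3,"ty":-40,"tz":0,"roll":0},{"tx":2.3,"ty":-40,"tz":0,"roll":0},{"tx":2.3,"ty":-40,"tz":0,"roll":0},{"tx":2.3,"ty":-40,"tz":0,"roll":0},{"tx":2.3,"ty":-40,"tz":0,"roll":0},{"tx":2.3,"ty":-40,"tz":0,"roll":0},{"tx":2.3,"ty":-40,"tz":0,"roll":0},{"tx":0,"ty":0,"tz":0,"roll":-0.096},{"tx":0,"ty":0,"tz":0,"roll":-0.096},{"tx":0,"ty":0,"tz":0,"roll":-0.096},{"tx":0,"ty":0,"tz":0,"roll":0},{"tx":0,"ty":0,"tz":0,"roll":0}]' && 
python3 - <<'E'
from h import *
np.set_printoptions(precision=4,suppress=True)
print(Twt()); grab("wrist","w2")
P=cloud("w2"); p=P.reshape(-1,3); p=p[(np.hypot(p[:,0]-.609,p[:,1]-.031)<.045)]
for a,b in((.003,.01),(.047,.054),(.088,.125),(.126,.14)):
    q=p[(p[:,2]>a)&(p[:,2]<b)]; print(a,len(q),np.median(q[:,2]),cv2.minAreaRect((q[:,:2]*1000).astype(np.float32)))
for h in(.136,.118,.051): print(proj("w2",[.609,.031,h]))
a=cv2.imread("pics/w2.png")[50:250,200:450]; cv2.imwrite("pics/w2c.png",cv2.resize(a,None,fx=3,fy=3,interpolation=2))
E
```

```text
t: 2.78
tool_pos: [0.6096, 0.0306, 0.2312]
tool_rot: [-3.141, -0.022, 0.0]
contact_force: [0.4, -0.4, 0.6]
opening: 0.0853
grip_force: 0.0
[[ 0.9999  0.0138 -0.0002  0.6096]
 [ 0.0138 -0.9999  0.      0.0306]
 [-0.0002 -0.     -1.      0.2312]
 [ 0.      0.      0.      1.    ]]
0.003 2388 0.005585391677761509 ((611.0135498046875, 31.85386085510254), (70.05535125732422, 87.73127746582031), 0.9175224304199219)
0.047 759 0.05048541825419367 ((610.0581665039062, 33.217132568359375), (32.506649017333984, 47.132659912109375), 1.7835934162139893)
0.088 647 0.11697781911868904 ((610.63427734375, 32.3346061706543), (18.293846130371094, 45.64625930786133), 2.0844130516052246)
0.126 638 0.1342091415612402 ((610.6922607421875, 32.322357177734375), (16.029888153076172, 29.751941680908203), 2.7995588779449463)
[324.2305 197.4254]
[324.2265 190.1773]
[324.2151 169.7908]
```

View pics/w2c.png

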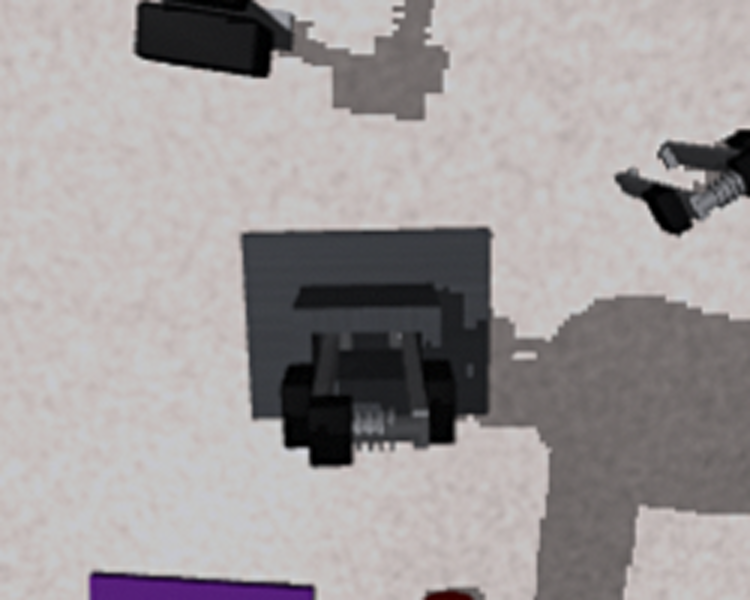

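Crop: pads at crop x 282–455, fixed-leg block on the left (world +y). Heights agree at 0.134 m top and 0.005 m base. Stand and tongs centre is about (0.611, 0.032). I descend and squeeze.

```bash
python3 -m handwheel '[{"tx":1.1,"ty":-1.7,"tz":24,"roll":-0.012},{"tx":0,"ty":0,"tz":30,"roll":0},{"tx":0,"ty":0,"tz":30,"roll":0},{"tx":0,"ty":0,"tz":30,"roll":0},{"tx":0,"ty":0,"tz":20,"roll":0},{"tx":0,"ty":0,"tz":10,"roll":0},{"tx":0,"ty":0,"tz":0,"roll":0},{"tx":0,"ty":0,"tz":0,"roll":0}]' && python3 -m handwheel '[{"tx":0,"ty":0,"tz":0,"roll":0},{"tx":0,"ty":0,"tz":0,"roll":0},{"tx":0,"ty":0,"tz":0,"roll":0},{"tx":0,"ty":0,"tz":0,"roll":0},{"tx":0,"ty":0,"tz":0,"roll":0},{"tx":0,"ty":0,"tz":0,"roll":0},{"tx":0,"ty":0,"tz":0,"roll":0},{"tx":0,"ty":0,"tz":0,"roll":0},{"tx":0,"ty":0,"tz":0,"roll":0},{"tx":0,"ty":0,"tz":0,"roll":0}]' 38 40
```

```text
t: 3.5
tool_pos: [0.611, 0.0321, 0.0878]
tool_rot: [3.141, 0.041, 0.0]
contact_force: [-0.8, -0.6, 0.8]
opening: 0.0853
grip_force: 0.0
t: 4.33
tool_pos: [0.6122, 0.0322, 0.0897]
tool_rot: [3.141, 0.042, 0.006]
contact_force: [-1.1, -0.3, 6.6]
opening: 0.0382
grip_force: 8.8
```

```bash
python3 -m handwheel '[{"tx":0,"ty":0,"tz":-4,"roll":0},{"tx":0,"ty":0,"tz":-10,"roll":0},{"tx":0,"ty":0,"tz":-20,"roll":0},{"tx":0,"ty":0,"tz":-28,"roll":0},{"tx":0,"ty":0,"tz":-28,"roll":0},{"tx":0,"ty":0,"tz":-28,"roll":0},{"tx":0,"ty":0,"tz":-20,"roll":0},{"tx":0,"ty":0,"tz":-8,"roll":0},{"tx":0,"ty":0,"tz":0,"roll":0},{"tx":0,"ty":0,"tz":0,"roll":0}]' && python3 - <<'E'
from h import *
np.set_printoptions(precision=4,suppress=True)
T=Twt();print(T); grab("wrist","w3"); grab("side","s3"); grab("top","t3")
a=cv2.imread("pics/w3.png"); b=cv2.imread("pics/s3.png")
P=cloud("w3"); q=((P-T[:3,3])@T[:3,:3]).reshape(-1,3)
q=q[(abs(q[:,0])<.03)&(abs(q[:,1])<.03)&(q[:,2]>0)&(q[:,2]<.095)]
for lo in range(0,95,10):
    s=q[(q[:,2]>lo/1e3)&(q[:,2]<lo/1e3+.01)]
    if len(s): print(lo,len(s),(s.min(0)*1e3).round(1),(s.max(0)*1e3).round(1))
print(q[:,2].max())
uv=proj("s3",T[:3,3]); u,v=map(int,uv); print(uv)
c=b[max(0,v-70):v+90,u-70:u+70]; c=cv2.resize(c,(490,560),interpolation=2)
w=cv2.resize(a[180:400,220:430],None,fx=1.4,fy=2.545)[:560]
w=cv2.resize(a[180:380,225:325+100],(300,300)); w=cv2.copyMakeBorder(w,0,260,0,0,0)
cv2.imwrite("pics/v3.png",np.hstack([c,w]))
E
```

```text
t: 5.17
tool_pos: [0.6104, 0.0324, 0.2327]
tool_rot: [-3.141, -0.042, 0.001]
contact_force: [-0.3, 0.0, -1.5]
opening: 0.038
grip_force: 6.8
[[ 0.9996  0.0268 -0.0007  0.6104]
 [ 0.0268 -0.9996  0.0001  0.0324]
 [-0.0007 -0.0001 -1.      0.2327]
 [ 0.      0.      0.      1.    ]]
0 197 [ -6.2 -11.4   0. ] [ 4.7 10.9 10. ]
10 150 [ -6.4 -11.4  10. ] [ 4.7 10.9 20. ]
20 154 [ -6.4 -11.4  20. ] [ 4.7 10.9 29.9]
30 134 [ -5.9 -11.4  30.2] [ 4.8 10.9 39.8]
40 86 [  3.6 -11.4  40.2] [ 4.5 10.9 49.9]
50 109 [ -6.  -11.3  50. ] [ 4.8 10.8 59.9]
60 129 [ -5.3 -11.1  60. ] [ 4.7 10.9 70. ]
70 230 [ -5.8 -11.4  70. ] [ 4.9 11.  79.8]
80 25 [  3.7 -11.1  80.1] [ 4.7 10.7 85.6]
0.08561204658494016
[293.3176 134.9902]
```

View pics/v3.png

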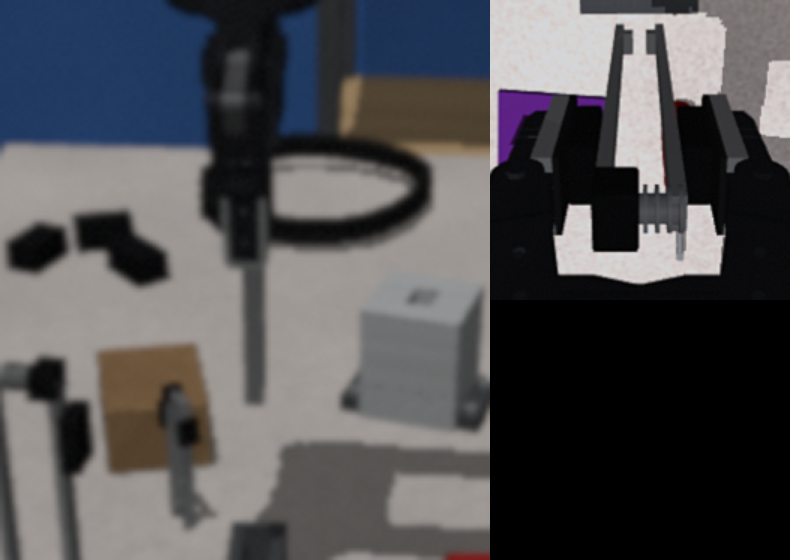

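Tongs held straight: legs vertical in the side view at crop (255,330), tips at wrist crop (622,40) and (655,40). Tips are about 84 mm below the TCP, centred within 0.3 mm. Next, over the well.

```bash
python3 -m handwheel '[{"tx":-13.8,"ty":37.7,"tz":0,"roll":0},{"tx":-13.8,"ty":37.7,"tz":0,"roll":0},{"tx":-13.8,"ty":37.7,"tz":0,"roll":0},{"tx":-13.8,"ty":37.7,"tz":0,"roll":0},{"tx":-13.8,"ty":37.7,"tz":0,"roll":0},{"tx":-13.8,"ty":37.7,"tz":0,"roll":0},{"tx":-13.8,"ty":37.7,"tz":0,"roll":0},{"tx":0,"ty":0,"tz":20,"roll":0.099},{"tx":0,"ty":0,"tz":20,"roll":0.099},{"tx":0,"ty":0,"tz":5,"roll":0.099},{"tx":0,"ty":0,"tz":0,"roll":0},{"tx":0,"ty":0,"tz":0,"roll":0}]' && python3 - <<'E'
from h import *
np.set_printoptions(precision=4,suppress=True)
T=Twt();print(T); grab("wrist","w4")
P=cloud("w4"); Q=((P-T[:3,3])@T[:3,:3]); p=P.reshape(-1,3); q=Q.reshape(-1,3)
s=q[(abs(q[:,0])<.03)&(abs(q[:,1])<.03)&(q[:,2]>0.03)&(q[:,2]<.1)]; print("tongs",s.min(0),s.max(0))
m=(p[:,2]>.078)&(p[:,2]<.088)&(np.hypot(p[:,0]-.52,p[:,1]+.234)<.06)
k=q[m];print("top z",np.median(p[m][:,2]),cv2.minAreaRect((k[:,:2]*1000).astype(np.float32)))
# mouth: non-top pixels inside, convert at top height
c,sz,ang=cv2.minAreaRect((k[:,:2]*1000).astype(np.float32))
v,u=np.mgrid[:400,:640]; pts=[]
top=np.zeros(400*640,bool); top[m]=1; top=top.reshape(400,640)
zt=np.median(p[m][:,2])
for vv in range(100,300):
  for uu in range(250,400):
    if not top[vv,uu]:
      w=atz("w4",(uu,vv),zt); t=(w-T[:3,3])@T[:3,:3]
      if abs(t[0]*1e3-c[0])<17 and abs(t[1]*1e3-c[1])<20 and np.nan_to_num(P[vv,uu,2])<zt-.006: pts.append(t[:2]*1e3)
pts=np.array(pts); print(len(pts),np.percentile(pts,[0,2,50,98,100],axis=0),cv2.minAreaRect(pts.astype(np.float32)))
E
```

```text
t: 6.32
tool_pos: [0.5205, -0.2337, 0.1866]
tool_rot: [-3.112, 0.419, 0.004]
contact_force: [0.1, 0.1, -0.1]
opening: 0.0383
grip_force: 6.8
[[ 0.9643 -0.2647 -0.0026  0.5205]
 [-0.2647 -0.9643  0.0016 -0.2337]
 [-0.003  -0.0009 -1.      0.1866]
 [ 0.      0.      0.      1.    ]]
tongs [-0.0065 -0.0116  0.0301] [0.0046 0.0108 0.0849]
top z 0.08322405523620413 ((-0.292266845703125, -0.0443572998046875), (70.20286560058594, 71.0129623413086), 89.95124816894531)
567 [[-15.4332 -15.4976]
 [ -5.5857 -12.1034]
 [  2.4518   0.0103]
 [  8.7728  12.1568]
 [ 14.9911  15.7115]] ((-0.22104644775390625, 0.10691261291503906), (34.16753387451172, 27.059589385986328), 84.10767364501953)
```

```bash
python3 -m handwheel '[{"tx":0,"ty":0.3,"tz":10,"roll":0},{"tx":0,"ty":0,"tz":8,"roll":0},{"tx":0,"ty":0,"tz":4,"roll":0},{"tx":0,"ty":0,"tz":4,"roll":0},{"tx":0,"ty":0,"tz":0,"roll":0}]' && python3 -m handwheel '[{"tx":0,"ty":0,"tz":5,"roll":0},{"tx":0,"ty":0,"tz":5,"roll":0},{"tx":0,"ty":0,"tz":5,"roll":0},{"tx":0,"ty":0,"tz":5,"roll":0},{"tx":0,"ty":0,"tz":4,"roll":0},{"tx":0,"ty":0,"tz":0,"roll":0}]'
```

```text
t: 6.78
tool_pos: [0.5206, -0.2339, 0.1609]
tool_rot: [-3.112, 0.422, 0.003]
contact_force: [-0.5, 0.1, -0.5]
opening: 0.0381
grip_force: 6.8
t: 7.28
tool_pos: [0.5205, -0.234, 0.1368]
tool_rot: [-3.112, 0.423, 0.003]
contact_force: [0.0, -0.1, -2.2]
opening: 0.0381
grip_force: 6.8
```

```bash
python3 -m handwheel '[{"tx":0,"ty":0,"tz":5,"roll":0},{"tx":0,"ty":0,"tz":5,"roll":0},{"tx":0,"ty":0,"tz":3,"roll":0},{"tx":0,"ty":0,"tz":2,"roll":0},{"tx":0,"ty":0,"tz":0,"roll":0}]' && python3 -m handwheel '[{"tx":0,"ty":0,"tz":2,"roll":0},{"tx":0,"ty":0,"tz":1,"roll":0},{"tx":0,"ty":0,"tz":1,"roll":0},{"tx":0,"ty":0,"tz":0,"roll":0}]'
```

```text
t: 7.7
tool_pos: [0.5208, -0.2342, 0.1225]
tool_rot: [-3.113, 0.423, 0.002]
contact_force: [-0.1, 1.1, -0.8]
opening: 0.0384
grip_force: 6.8
t: 8.03
tool_pos: [0.5211, -0.2343, 0.1191]
tool_rot: [-3.113, 0.423, 0.0]
contact_force: [0.2, 0.1, -1.1]
opening: 0.038
grip_force: 6.8
```

```bash
python3 -m handwheel '[{"tx":0,"ty":0,"tz":1,"roll":0},{"tx":0,"ty":0,"tz":1,"roll":0},{"tx":0,"ty":0,"tz":1,"roll":0},{"tx":0,"ty":0,"tz":0,"roll":0},{"tx":0,"ty":0,"tz":0,"roll":0}]' && python3 -m handwheel '[{"tx":0,"ty":0,"tz":0.5,"roll":0},{"tx":0,"ty":0,"tz":0.5,"roll":0},{"tx":0,"ty":0,"tz":0,"roll":0}]'
```

```text
t: 8.45
tool_pos: [0.5211, -0.2343, 0.1162]
tool_rot: [-3.113, 0.423, 0.0]
contact_force: [0.6, -0.1, -1.0]
opening: 0.0384
grip_force: 6.8
t: 8.7
tool_pos: [0.5212, -0.2343, 0.1152]
tool_rot: [-3.113, 0.423, 0.0]
contact_force: [0.4, -0.2, -0.6]
opening: 0.0383
grip_force: 6.8
```

```bash
python3 -m handwheel '[{"tx":0,"ty":0,"tz":0.5,"roll":0},{"tx":0,"ty":0,"tz":0.5,"roll":0},{"tx":0,"ty":0,"tz":0,"roll":0}]' && python3 -m handwheel '[{"tx":0,"ty":0,"tz":0.5,"roll":0},{"tx":0,"ty":0,"tz":0,"roll":0}]'
```

```text
t: 8.95
tool_pos: [0.5213, -0.2344, 0.1145]
tool_rot: [3.113, -0.423, 0.0]
contact_force: [0.3, -0.5, -0.7]
opening: 0.0379
grip_force: 6.8
t: 9.12
tool_pos: [0.5215, -0.2345, 0.1144]
tool_rot: [3.113, -0.423, 0.001]
contact_force: [-0.2, 0.1, 1.9]
opening: 0.038
grip_force: 6.9
```

```bash
python3 -m handwheel '[{"tx":0,"ty":0,"tz":-0.5,"roll":0},{"tx":0,"ty":0,"tz":0,"roll":0},{"tx":0,"ty":0,"tz":0,"roll":0},{"tx":0,"ty":0,"tz":0,"roll":0},{"tx":0,"ty":0,"tz":0,"roll":0},{"tx":0,"ty":0,"tz":0,"roll":0}]' 30 50 && python3 -m handwheel '[{"tx":0,"ty":0,"tz":-2,"roll":0},{"tx":0,"ty":0,"tz":-5,"roll":0},{"tx":0,"ty":0,"tz":-8,"roll":0},{"tx":0,"ty":0,"tz":-8,"roll":0},{"tx":0,"ty":0,"tz":0,"roll":0}]'
```

```text
t: 9.62
tool_pos: [0.5217, -0.2346, 0.1151]
tool_rot: [3.113, -0.423, 0.002]
contact_force: [0.4, 1.0, 6.0]
opening: 0.0326
grip_force: 49.4
t: 10.03
tool_pos: [0.5218, -0.2348, 0.1394]
tool_rot: [3.112, -0.423, 0.003]
contact_force: [-0.2, -0.7, -1.0]
opening: 0.0325
grip_force: 49.8
```

The opening is 32.6 mm, which looks like the jaw stop rather than the 35 mm expected on the pin. I'll lift out and look.

```bash
python3 -m handwheel '[{"tx":0,"ty":0,"tz":-10,"roll":0},{"tx":0,"ty":0,"tz":-15,"roll":0},{"tx":0,"ty":0,"tz":-15,"roll":0},{"tx":0,"ty":0,"tz":-15,"roll":0},{"tx":0,"ty":0,"tz":-10,"roll":0},{"tx":0,"ty":0,"tz":0,"roll":0},{"tx":0,"ty":0,"tz":0,"roll":0}]' && python3 - <<'E'
from h import *
np.set_printoptions(precision=4,suppress=True)
T=Twt();print(T); grab("wrist","w5"); grab("side","s5")
a=cv2.imread("pics/w5.png"); b=cv2.imread("pics/s5.png")
P=cloud("w5"); q=((P-T[:3,3])@T[:3,:3]).reshape(-1,3)
q=q[(abs(q[:,0])<.03)&(abs(q[:,1])<.03)&(q[:,2]>0)&(q[:,2]<.112)]
for lo in range(30,112,5):
    s=q[(q[:,2]>lo/1e3)&(q[:,2]<lo/1e3+.005)]
    if len(s): print(lo,len(s),(s.min(0)*1e3).round(1),(s.max(0)*1e3).round(1))
u,v=map(int,proj("s5",T[:3,3]+[0,0,-.08])); print(u,v)
c=cv2.resize(b[v-40:v+40,u-30:u+30],(420,560),interpolation=2)
w=cv2.resize(a[120:280,270:370],(350,560),interpolation=2)
cv2.imwrite("pics/v5.png",np.hstack([c,w]))
E
```

```text
t: 10.62
tool_pos: [0.5213, -0.2345, 0.2029]
tool_rot: [3.113, -0.423, 0.001]
contact_force: [0.4, 0.3, -1.4]
opening: 0.0324
grip_force: 49.8
[[ 0.9637 -0.267   0.0008  0.5213]
 [-0.267  -0.9637 -0.0005 -0.2345]
 [ 0.0009  0.0003 -1.      0.2029]
 [ 0.      0.      0.      1.    ]]
30 71 [-6.1 -9.2 30.1] [ 4.3  8.9 35. ]
35 48 [ 3.2 -9.4 35.1] [ 4.3  8.5 39.9]
40 52 [-5.9 -9.5 40.1] [ 4.2  8.7 45. ]
45 51 [-2.7 -9.2 45. ] [ 4.5  8.8 49.9]
50 57 [-5.5 -9.4 50. ] [ 4.4  8.5 54.9]
55 34 [ 3.4 -9.6 55.1] [ 4.4  8.7 60. ]
60 33 [ 3.3 -9.2 60.1] [ 4.3  8.3 65. ]
65 43 [-5.3 -9.3 65. ] [ 4.5  8.5 70. ]
70 228 [-6.4 -9.5 70. ] [ 4.4  8.7 75. ]
75 103 [-6.3 -9.7 75.2] [ 4.4  8.2 79.9]
80 58 [ 3.4 -9.2 80.1] [ 4.6  8.3 85. ]
85 3 [ 3.4 -5.7 85.4] [ 3.6  8.5 85.8]
90 11 [ 1.3 -3.  90.4] [ 2.7  2.2 94.8]
95 22 [ 0.5 -3.7 95. ] [ 2.6  3.  99.8]
100 20 [  0.5  -3.8 100.2] [  2.7   3.  105. ]
105 1 [  0.2   3.1 105.4] [  0.2   3.1 105.4]
343 133
```

View pics/v5.png

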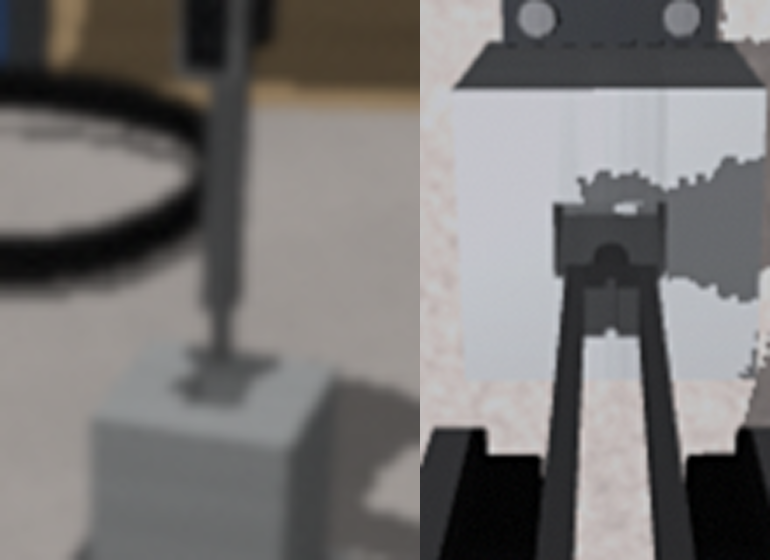

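The pin is held: its shank shows below the tips at side crop (222,325) and in wrist depth at tool z 88–106 mm, y about -0.4, so the low opening was just pad compression. On to the nest.

```bash
python3 -m handwheel '[{"tx":-8.8,"ty":-20,"tz":-10,"roll":0},{"tx":-8.8,"ty":-40.4,"tz":-5,"roll":0},{"tx":-8.8,"ty":-40.4,"tz":0,"roll":0},{"tx":-8.8,"ty":-40.4,"tz":0,"roll":0},{"tx":-8.8,"ty":-40.4,"tz":0,"roll":0},{"tx":-8.8,"ty":-40.4,"tz":0,"roll":0},{"tx":-8.8,"ty":-40.4,"tz":0,"roll":0},{"tx":-8.8,"ty":-40.4,"tz":0,"roll":0},{"tx":-8.8,"ty":-40.4,"tz":0,"roll":0},{"tx":-8.8,"ty":-40.4,"tz":0,"roll":0},{"tx":-8.8,"ty":-40.4,"tz":0,"roll":0},{"tx":-8.8,"ty":-40.4,"tz":0,"roll":0}]' && python3 -m handwheel '[{"tx":0,"ty":-20.4,"tz":0,"roll":-0.1235},{"tx":0,"ty":0,"tz":0,"roll":-0.1235},{"tx":0,"ty":0,"tz":0,"roll":-0.1235},{"tx":0,"ty":0,"tz":0,"roll":-0.1235},{"tx":0,"ty":0,"tz":0,"roll":0},{"tx":0,"ty":0,"tz":0,"roll":0}]' && cat > n.py <<'E'
from h import *
import sys
np.set_printoptions(precision=4,suppress=True)
fn=sys.argv[1]
T=Twt();print(T[:3]); grab("wrist",fn)
P=cloud(fn); p=P.reshape(-1,3); q=(p-T[:3,3])@T[:3,:3]
for c0,c1 in ((.028,.046),):
    m=(p[:,2]>.0275)&(p[:,2]<.0385)&(np.hypot(p[:,0]-.549,p[:,1]-.261)<.075)
    print("nest z",np.median(p[m][:,2]),cv2.minAreaRect((p[m][:,:2]*1000).astype(np.float32)),"tool",cv2.minAreaRect((q[m][:,:2]*1000).astype(np.float32)))
zt=np.median(p[m][:,2])
im=np.load(f"pics/{fn}.npz")["im"].astype(int); br=((im[...,0]-im[...,2])>40); v,u=np.where(br)
for uu,vv in zip(u,v): pass
n,l,s,c=cv2.connectedComponentsWithStats(br.astype(np.uint8))
for i in range(1,n):
    if 5<s[i,4]<400: 
        w=atz(fn,c[i],zt-.0065); print("brass?",s[i],c[i],w)
a=q[(abs(q[:,0])<.01)&(abs(q[:,1])<.012)&(q[:,2]>.086)&(q[:,2]<.112)&(p[:,2]>zt+.02)]
if len(a): print("shank",np.percentile(a,[2,50,98],axis=0)*1e3,len(a))
print("proj",proj(fn,[.549,.261,zt]))
E
python3 n.py w6
```

```text
t: 11.72
tool_pos: [0.5423, 0.2433, 0.2157]
tool_rot: [3.112, -0.423, -0.003]
contact_force: [0.7, -0.1, -1.6]
opening: 0.0328
grip_force: 50.0
t: 12.22
tool_pos: [0.5482, 0.2609, 0.2159]
tool_rot: [3.122, 0.346, -0.004]
contact_force: [-0.3, -0.4, -1.7]
opening: 0.0327
grip_force: 50.1
[[ 0.9757  0.219  -0.0022  0.5482]
 [ 0.219  -0.9757 -0.0007  0.2609]
 [-0.0024  0.0002 -1.      0.2159]]
nest z 0.03264007550631626 ((549.9474487304688, 262.308837890625), (110.92371368408203, 60.00056076049805), 12.93605899810791) tool ((2.4285011291503906, -1.0588741302490234), (60.000572204589844, 110.9217529296875), 89.71163940429688)
brass? [320 161   8   8  49] [323.3265 164.5714] [0.55   0.2624 0.0261]
brass? [112 224  13   5  26] [117.8846 226.1538] [0.4375 0.4594 0.0261]
brass? [ 44 229   8   2   9] [ 47.6667 229.5556] [0.4179 0.5301 0.0261]
brass? [ 53 228   5   2   8] [ 55.  228.5] [0.4208 0.5228 0.0261]
brass? [ 17 231   7   4  12] [ 20.1667 232.5   ] [0.4084 0.5577 0.0261]
brass? [ 91 230   5   4   8] [ 92.625 231.25 ] [0.4259 0.4849 0.0261]
brass? [  0 232   6   2   8] [  2.25  232.375] [0.4047 0.5755 0.0261]
brass? [  8 232   4   4   6] [  9.5 233.5] [0.4049 0.5683 0.0261]
brass? [  4 234   3   4   7] [  4.8571 235.1429] [0.4019 0.573  0.0261]
shank [[  0.5758  -3.444   91.4699]
 [  2.253   -0.0751  98.2274]
 [  3.0505   3.3305 105.2534]] 54
proj [324.5067 167.3253]
```

```bash
python3 -m handwheel '[{"tx":3.2,"ty":-1,"tz":10,"roll":0},{"tx":0,"ty":0,"tz":20,"roll":0},{"tx":0,"ty":0,"tz":20,"roll":0},{"tx":0,"ty":0,"tz":10,"roll":0},{"tx":0,"ty":0,"tz":0,"roll":0},{"tx":0,"ty":0,"tz":0,"roll":0}]' && python3 n.py w7 | grep -v '\[ *[0-9]* 2[0-9][0-9]  ' && python3 - <<'E'
from h import *
T=Twt(); im=np.load("pics/w7.npz")["im"][:,:,::-1]
c=proj("w7",[.55,.2623,.0326]); f=proj("w7",(T@[-.0008,0,.107,1])[:3]); print(c,f,proj("w7",(T@[-.0008,0,.167,1])[:3]))
u,v=map(int,c); cv2.imwrite("pics/w7c.png",cv2.resize(im[v-50:v+70,u-70:u+70],(700,600),interpolation=2)); print(u-70,v-50)
E
```

```text
t: 12.77
tool_pos: [0.5513, 0.2625, 0.1563]
tool_rot: [3.122, 0.349, -0.003]
contact_force: [-0.8, 0.4, -2.1]
opening: 0.0326
grip_force: 50.1
[[ 0.9752  0.2211 -0.0018  0.5513]
 [ 0.2211 -0.9752 -0.0006  0.2625]
 [-0.0019  0.0002 -1.      0.1563]]
nest z 0.032655188160534615 ((549.7459106445312, 262.25592041015625), (111.40010070800781, 60.135467529296875), 12.988032341003418) tool ((-1.326263427734375, -0.16677093505859375), (60.1353874206543, 111.39848327636719), 89.78622436523438)
brass? [320 181   9   9  63] [323.9683 184.6984] [0.55   0.2626 0.0262]
shank [[  0.7545  -3.4653  90.918 ]
 [  2.2967  -0.4387  97.6803]
 [  2.99     3.3182 103.3221]] 48
proj [325.6441 188.462 ]
[324.36899365 186.97132654] [324.40134056 192.04138702] [324.34858469 172.48500169]
254 136
```

View pics/w7c.png

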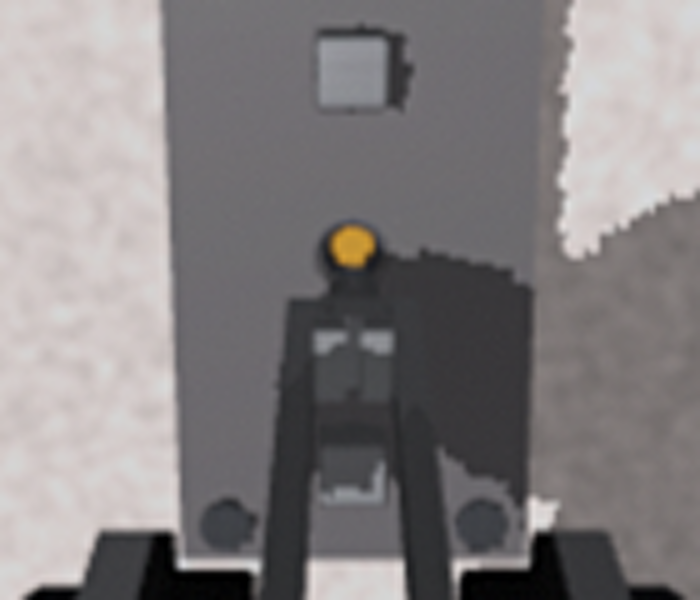

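The picture shows the brass plunger clear at crop (353,247) and the shank of the held pin just below it at crop y ≥ 275. I'll check the pin's x in the tongs along that column.

```bash
python3 - <<'E'
from h import *
np.set_printoptions(precision=1,suppress=True)
for fn in("w7","w6"):
    z=np.load(f"pics/{fn}.npz"); P=cloud(fn); E=z["E"]; C=np.array(optics.camera_params("wrist")["tool_from_camera"]); T=E@np.linalg.inv(C)
    Q=(P-T[:3,3])@T[:3,:3]*1e3
    for v in range(176,212): print(fn,v,Q[v,322:328:2].reshape(-1),z["im"][v,324])
E
```

```text
w7 176 [  8.3  -2.1 123.4   8.4  -0.5 123.2   8.    1.2 124.6] [110 109 111]
w7 177 [  7.4  -2.1 123.5   7.3  -0.5 123.9   7.4   1.2 123.7] [110 108 110]
w7 178 [  6.6  -2.1 123.7   6.7  -0.5 123.1   6.7   1.2 123.1] [111 109 112]
w7 179 [  5.9  -2.1 123.2   5.6  -0.5 124.    5.8   1.2 123.5] [102 101 106]
w7 180 [  5.1  -2.1 122.7   4.8  -0.5 124.1   4.5   1.2 125.1] [85 83 88]
w7 181 [  3.6  -2.1 125.2   3.7  -0.5 124.7   3.6   1.2 125. ] [148 112  61]
w7 182 [  1.3  -2.1 130.2   1.2  -0.5 130.6   1.3   1.2 130.4] [202 151  51]
w7 183 [  0.4  -2.1 130.5   0.5  -0.5 130.1   0.2   1.2 130.9] [200 150  52]
w7 184 [ -0.4  -2.1 130.   -0.4  -0.5 130.   -0.5   1.2 130.3] [196 148  53]
w7 185 [ -1.2  -2.1 129.9  -1.6  -0.5 131.3  -1.2   1.2 129.8] [197 148  52]
w7 186 [ -2.2  -2.1 130.4  -2.1  -0.5 130.   -2.    1.2 129.7] [200 150  54]
w7 187 [ -3.   -2.1 130.2  -3.   -0.5 129.9  -3.2   1.2 130.6] [202 151  51]
w7 188 [  nan   nan   nan  -3.9  -0.5 130.2  -4.    1.2 130.4] [176 132  52]
w7 189 [ -5.5  -2.2 132.5  -4.9  -0.5 130.4  -6.1   1.2 134.4] [101  82  56]
w7 190 [  2.5  -2.  103.8
[... 3254 characters left out ...]
 73.   2.8 -0.4 77.4  4.1  0.9 73.9] [121 121 127]
w6 202 [ 4.4 -1.8 71.   2.5 -0.4 76.3  4.1  0.9 71.7] [80 81 84]
w6 203 [ 3.  -1.8 72.8  2.  -0.4 75.6  3.4  0.9 71.6] [79 79 83]
w6 204 [ 3.1 -1.8 70.5  0.9 -0.4 76.8  2.9  0.9 71. ] [80 81 84]
w6 205 [ 2.3 -1.8 70.7  0.1 -0.4 76.9  2.1  0.9 71.4] [81 81 84]
w6 206 [ 1.7 -1.8 70.6 -0.8 -0.4 77.3  1.6  0.9 70.8] [79 81 85]
w6 207 [ 0.9 -1.8 70.6 -1.3 -0.4 76.7  0.9  0.9 70.8] [78 79 83]
w6 208 [-0.1 -1.8 71.4 -2.  -0.4 76.6  0.3  0.9 70.5] [80 80 84]
w6 209 [-0.8 -1.8 71.6 -2.9 -0.4 77.1 -0.6  0.9 70.9] [82 83 87]
w6 210 [-1.3 -1.8 70.9 -3.2 -0.4 76.  -1.1  0.9 70.3] [81 81 85]
w6 211 [-2.3 -1.8 71.7 -4.7 -0.4 78.  -2.2  0.9 71.3] [80 80 83]
```

```bash
python3 -m handwheel '[{"tx":0,"ty":-0.2,"tz":6,"roll":0},{"tx":0,"ty":0,"tz":5,"roll":0},{"tx":0,"ty":0,"tz":3,"roll":0},{"tx":0,"ty":0,"tz":1,"roll":0},{"tx":0,"ty":0,"tz":0,"roll":0}]' && python3 -m handwheel '[{"tx":0,"ty":0,"tz":1,"roll":0},{"tx":0,"ty":0,"tz":1,"roll":0},{"tx":0,"ty":0,"tz":1,"roll":0},{"tx":0,"ty":0,"tz":0,"roll":0}]'&& python3 -m handwheel '[{"tx":0,"ty":0,"tz":1,"roll":0},{"tx":0,"ty":0,"tz":1,"roll":0},{"tx":0,"ty":0,"tz":0,"roll":0}]'
```

```text
t: 13.23
tool_pos: [0.5515, 0.2628, 0.1419]
tool_rot: [3.122, 0.351, -0.001]
contact_force: [0.5, 0.9, -2.9]
opening: 0.0324
grip_force: 50.1
t: 13.57
tool_pos: [0.5516, 0.2629, 0.1391]
tool_rot: [3.122, 0.351, -0.0]
contact_force: [0.4, -0.5, -0.7]
opening: 0.0329
grip_force: 50.1
t: 13.82
tool_pos: [0.5515, 0.2629, 0.137]
tool_rot: [3.122, 0.351, -0.001]
contact_force: [-0.6, 0.5, -1.4]
opening: 0.0325
grip_force: 50.1
```

```bash
python3 -m handwheel '[{"tx":0,"ty":0,"tz":1,"roll":0},{"tx":0,"ty":0,"tz":1,"roll":0},{"tx":0,"ty":0,"tz":1,"roll":0},{"tx":0,"ty":0,"tz":0,"roll":0}]'&& python3 -m handwheel '[{"tx":0,"ty":0,"tz":1,"roll":0},{"tx":0,"ty":0,"tz":1,"roll":0},{"tx":0,"ty":0,"tz":0,"roll":0}]'&& python3 -m handwheel '[{"tx":0,"ty":0,"tz":1,"roll":0},{"tx":0,"ty":0,"tz":1,"roll":0},{"tx":0,"ty":0,"tz":0,"roll":0}]'
```

```text
t: 14.15
tool_pos: [0.5515, 0.2629, 0.134]
tool_rot: [3.122, 0.351, -0.001]
contact_force: [-0.2, 0.2, -1.7]
opening: 0.0325
grip_force: 50.1
t: 14.4
tool_pos: [0.5519, 0.263, 0.1329]
tool_rot: [-3.122, -0.351, -0.001]
contact_force: [-0.3, -0.7, 1.3]
opening: 0.0329
grip_force: 50.3
t: 14.65
tool_pos: [0.552, 0.263, 0.131]
tool_rot: [-3.122, -0.351, -0.001]
contact_force: [-1.2, -0.5, 5.0]
opening: 0.0326
grip_force: 50.6
```

```bash
python3 -m handwheel '[{"tx":0,"ty":0,"tz":0.5,"roll":0},{"tx":0,"ty":0,"tz":0.5,"roll":0},{"tx":0,"ty":0,"tz":0,"roll":0}]'&& python3 -m handwheel '[{"tx":0,"ty":0,"tz":0.5,"roll":0},{"tx":0,"ty":0,"tz":0.5,"roll":0},{"tx":0,"ty":0,"tz":0,"roll":0}]'&& python3 -m handwheel '[{"tx":0,"ty":0,"tz":0.5,"roll":0},{"tx":0,"ty":0,"tz":0.5,"roll":0},{"tx":0,"ty":0,"tz":0,"roll":0}]'
```

```text
t: 14.9
tool_pos: [0.5519, 0.263, 0.1295]
tool_rot: [-3.122, -0.351, -0.001]
contact_force: [-0.7, -0.5, 4.7]
opening: 0.0326
grip_force: 50.6
t: 15.15
tool_pos: [0.5518, 0.2629, 0.1282]
tool_rot: [-3.122, -0.351, -0.0]
contact_force: [0.0, -0.9, 3.9]
opening: 0.0328
grip_force: 50.6
t: 15.4
tool_pos: [0.5517, 0.2629, 0.1272]
tool_rot: [-3.122, -0.351, -0.0]
contact_force: [0.0, -0.4, 3.5]
opening: 0.0327
grip_force: 50.6
```

```bash
python3 -m handwheel '[{"tx":0,"ty":0,"tz":0.5,"roll":0},{"tx":0,"ty":0,"tz":0.5,"roll":0},{"tx":0,"ty":0,"tz":0,"roll":0}]'&& python3 -m handwheel '[{"tx":0,"ty":0,"tz":0.5,"roll":0},{"tx":0,"ty":0,"tz":0.5,"roll":0},{"tx":0,"ty":0,"tz":0,"roll":0}]'
```

```text
t: 15.65
tool_pos: [0.552, 0.263, 0.1269]
tool_rot: [-3.122, -0.351, -0.001]
contact_force: [-0.5, -0.6, 6.3]
opening: 0.0328
grip_force: 50.8
t: 15.9
tool_pos: [0.5522, 0.2631, 0.1269]
tool_rot: [-3.122, -0.351, -0.002]
contact_force: [-1.7, -1.5, 9.5]
opening: 0.033
grip_force: 51.0
```

```bash
python3 -m handwheel '[{"tx":0,"ty":0,"tz":0.5,"roll":0},{"tx":0,"ty":0,"tz":0.5,"roll":0},{"tx":0,"ty":0,"tz":0,"roll":0},{"tx":0,"ty":0,"tz":0,"roll":0}]'
```

```text
t: 16.23
tool_pos: [0.5525, 0.2631, 0.1268]
tool_rot: [-3.122, -0.351, -0.003]
contact_force: [-2.4, -2.7, 12.0]
opening: 0.0323
grip_force: 51.3
```

```bash
python3 -m handwheel '[{"tx":0,"ty":0,"tz":0.5,"roll":0},{"tx":0,"ty":0,"tz":0.5,"roll":0},{"tx":0,"ty":0,"tz":0,"roll":0},{"tx":0,"ty":0,"tz":0,"roll":0}]' && python3 -m handwheel '[{"tx":0,"ty":0,"tz":0.3,"roll":0},{"tx":0,"ty":0,"tz":0,"roll":0},{"tx":0,"ty":0,"tz":0,"roll":0},{"tx":0,"ty":0,"tz":0,"roll":0},{"tx":0,"ty":0,"tz":0,"roll":0},{"tx":0,"ty":0,"tz":0,"roll":0},{"tx":0,"ty":0,"tz":0,"roll":0},{"tx":0,"ty":0,"tz":0,"roll":0}]'
```

```text
t: 16.57
tool_pos: [0.5528, 0.2632, 0.1267]
tool_rot: [-3.122, -0.351, -0.004]
contact_force: [-3.6, -1.8, 15.1]
opening: 0.0329
grip_force: 51.5
t: 17.23
tool_pos: [0.5529, 0.2632, 0.1267]
tool_rot: [-3.122, -0.351, -0.004]
contact_force: [-3.6, -2.8, 16.8]
opening: 0.0329
grip_force: 51.6
```

```bash
python3 -m handwheel '[{"tx":0,"ty":0,"tz":-1,"roll":0},{"tx":0,"ty":0,"tz":-1,"roll":0},{"tx":0,"ty":0,"tz":-1,"roll":0},{"tx":0,"ty":0,"tz":-1,"roll":0},{"tx":0,"ty":0,"tz":0,"roll":0},{"tx":0,"ty":0,"tz":0,"roll":0}]' && python3 -m handwheel '[{"tx":0,"ty":0,"tz":0,"roll":0},{"tx":0,"ty":0,"tz":0,"roll":0},{"tx":0,"ty":0,"tz":0,"roll":0},{"tx":0,"ty":0,"tz":0,"roll":0},{"tx":0,"ty":0,"tz":0,"roll":0},{"tx":0,"ty":0,"tz":0,"roll":0}]' 38 50
```

```text
t: 17.73
tool_pos: [0.5517, 0.2629, 0.1269]
tool_rot: [-3.122, -0.351, -0.0]
contact_force: [-0.4, -1.1, 3.7]
opening: 0.0329
grip_force: 50.5
t: 18.23
tool_pos: [0.5513, 0.2628, 0.1264]
tool_rot: [3.122, 0.351, -0.002]
contact_force: [0.1, 0.1, -0.3]
opening: 0.0381
grip_force: 6.8
```

Released with the tongs at 38 mm. Lift off slowly, then check the pin and the tongs.

```bash
python3 -m handwheel '[{"tx":0,"ty":0,"tz":-1,"roll":0},{"tx":0,"ty":0,"tz":-3,"roll":0},{"tx":0,"ty":0,"tz":-5,"roll":0},{"tx":0,"ty":0,"tz":-12,"roll":0},{"tx":0,"ty":0,"tz":-25,"roll":0},{"tx":0,"ty":0,"tz":-30,"roll":0},{"tx":0,"ty":0,"tz":-25,"roll":0},{"tx":0,"ty":0,"tz":-5,"roll":0},{"tx":0,"ty":0,"tz":0,"roll":0},{"tx":0,"ty":0,"tz":0,"roll":0}]' && python3 - <<'E'
from h import *
np.set_printoptions(precision=4,suppress=True)
T=Twt();print(T[:3]); grab("wrist","w8")
P=cloud("w8"); p=P.reshape(-1,3); q=(p-T[:3,3])@T[:3,:3]
m=(p[:,2]>.036)&(p[:,2]<.055)&(np.hypot(p[:,0]-.55,p[:,1]-.262)<.05)
for c in ((.55,.2623),(.55-.0322,.2623-.0073),(.55+.0322,.2623+.0073)):
    s=p[m&(np.hypot(p[:,0]-c[0],p[:,1]-c[1])<.012)]
    if len(s): print(len(s),np.median(s[:,2]),s[:,2].max(),cv2.minAreaRect((s[s[:,2]>np.median(s[:,2])-.002][:,:2]*1000).astype(np.float32)))
s=q[(abs(q[:,0])<.03)&(abs(q[:,1])<.03)&(q[:,2]>0)&(q[:,2]<.112)]
for lo in range(30,112,10):
    k=s[(s[:,2]>lo/1e3)&(s[:,2]<lo/1e3+.01)]
    if len(k): print(lo,len(k),k.min(0)*1e3,k.max(0)*1e3)
E
```

```text
t: 19.07
tool_pos: [0.5515, 0.2628, 0.2328]
tool_rot: [3.122, 0.351, -0.0]
contact_force: [0.3, 0.3, -1.3]
opening: 0.0379
grip_force: 6.9
[[ 0.9751  0.2219 -0.0001  0.5515]
 [ 0.2219 -0.9751 -0.      0.2628]
 [-0.0001  0.     -1.      0.2328]]
144 0.04995831685956631 0.05161443060394744 ((550.3817138671875, 262.5994567871094), (10.97391128540039, 10.846254348754883), 12.563432693481445)
113 0.04642559533041496 0.04812747286736124 ((517.8836669921875, 254.78341674804688), (10.38736343383789, 10.39142894744873), 10.483072280883789)
163 0.046473345044284575 0.04835421163822512 ((582.0404052734375, 269.80218505859375), (11.743243217468262, 10.689604759216309), 12.947566032409668)
30 138 [ -6.1822 -11.2094  30.0776] [ 4.8233 10.9825 39.8033]
40 85 [  3.4301 -11.2257  40.0195] [ 4.6524 10.9545 49.8669]
50 109 [ -6.26   -11.2226  50.048 ] [ 4.7536 10.9387 59.9977]
60 119 [ -5.2297 -10.9713  60.2663] [ 4.7254 10.8337 69.9824]
70 238 [ -5.792  -11.1744  70.0182] [ 4.7077 10.9476 79.8665]
80 27 [  3.6628 -10.9912  80.0799] [ 4.5894 10.8381 85.582 ]
```

Pin seated: head top 17.3 mm above the nest, so the foot is about 12.7 mm deep, centred within 0.5 mm. Now return the tongs.

```bash
python3 -m handwheel '[{"tx":1,"ty":34,"tz":0,"roll":0},{"tx":1,"ty":34,"tz":0,"roll":0},{"tx":1,"ty":34,"tz":0,"roll":0},{"tx":1,"ty":34,"tz":0,"roll":0},{"tx":1,"ty":34,"tz":0,"roll":0},{"tx":1,"ty":34,"tz":0,"roll":0},{"tx":1,"ty":34,"tz":0,"roll":0},{"tx":0,"ty":0,"tz":0,"roll":0.1},{"tx":0,"ty":0,"tz":0,"roll":0.1},{"tx":0,"ty":0,"tz":0,"roll":0},{"tx":0,"ty":0,"tz":0,"roll":0}]' && python3 - <<'E'
from h import *
np.set_printoptions(precision=4,suppress=True)
T=Twt();print(T[:3]); grab("wrist","w9")
P=cloud("w9"); p=P.reshape(-1,3); q=(p-T[:3,3])@T[:3,:3]
for a,b in((.003,.009),(.047,.054)):
    m=(p[:,2]>a)&(p[:,2]<b)&(np.hypot(p[:,0]-.611,p[:,1]-.032)<.06); 
    m&=(abs(q[:,0])<.045)&(abs(q[:,1])<.055)
    print(m.sum(),cv2.minAreaRect((p[m][:,:2]*1000).astype(np.float32)),cv2.minAreaRect((q[m][:,:2]*1000).astype(np.float32)))
im=cv2.imread("pics/w9.png"); cv2.imwrite("pics/w9c.png",cv2.resize(im[80:240,220:430],None,fx=3.5,fy=3.5,interpolation=2))
E
```

```text
t: 20.03
tool_pos: [0.6103, 0.0324, 0.2306]
tool_rot: [-3.141, -0.041, 0.006]
contact_force: [-0.2, -0.3, -2.1]
opening: 0.0381
grip_force: 6.9
[[ 0.9997  0.0261 -0.0038  0.6103]
 [ 0.0261 -0.9997  0.0003  0.0324]
 [-0.0038 -0.0004 -1.      0.2306]]
3460 ((610.3195190429688, 32.95964050292969), (71.27310943603516, 89.96871185302734), 1.8047133684158325) ((0.8467903137207031, -0.5064315795898438), (89.97601318359375, 71.26139831542969), 89.70025634765625)
1023 ((610.104736328125, 33.142189025878906), (32.112361907958984, 47.522247314453125), 1.932998776435852) ((0.46777915954589844, -0.7151107788085938), (47.523006439208984, 32.11630630493164), 89.56138610839844)
```

View pics/w9c.png

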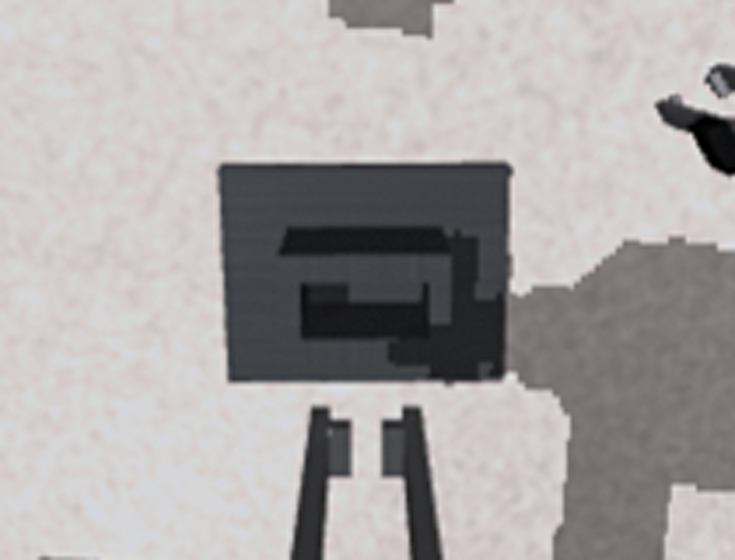

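The stand sleeve opening is at crop x 300–430, y 283–338, and the tongs are intact. Lower them in.

```bash
python3 -m handwheel '[{"tx":1,"ty":-0.5,"tz":15,"roll":0},{"tx":0,"ty":0,"tz":25,"roll":0},{"tx":0,"ty":0,"tz":25,"roll":0},{"tx":0,"ty":0,"tz":20,"roll":0},{"tx":0,"ty":0,"tz":7,"roll":0},{"tx":0,"ty":0,"tz":4,"roll":0},{"tx":0,"ty":0,"tz":4,"roll":0},{"tx":0,"ty":0,"tz":0,"roll":0}]' && python3 -m handwheel '[{"tx":0,"ty":0,"tz":6,"roll":0},{"tx":0,"ty":0,"tz":6,"roll":0},{"tx":0,"ty":0,"tz":6,"roll":0},{"tx":0,"ty":0,"tz":6,"roll":0},{"tx":0,"ty":0,"tz":5,"roll":0},{"tx":0,"ty":0,"tz":3,"roll":0},{"tx":0,"ty":0,"tz":0,"roll":0},{"tx":0,"ty":0,"tz":0,"roll":0}]'
```

```text
t: 20.75
tool_pos: [0.6126, 0.0331, 0.1332]
tool_rot: [3.141, 0.038, 0.001]
contact_force: [-0.2, -0.1, -0.1]
opening: 0.0383
grip_force: 6.9
t: 21.42
tool_pos: [0.6122, 0.0329, 0.1007]
tool_rot: [-3.141, -0.037, 0.001]
contact_force: [0.8, -0.4, -0.8]
opening: 0.0382
grip_force: 6.9
```

Inside the sleeve without contact. On down to the floor, about 10–11 mm more.

```bash
python3 -m handwheel '[{"tx":0,"ty":0,"tz":4,"roll":0},{"tx":0,"ty":0,"tz":3,"roll":0},{"tx":0,"ty":0,"tz":1,"roll":0},{"tx":0,"ty":0,"tz":1,"roll":0},{"tx":0,"ty":0,"tz":1,"roll":0},{"tx":0,"ty":0,"tz":0,"roll":0},{"tx":0,"ty":0,"tz":0,"roll":0}]' && python3 -m handwheel '[{"tx":0,"ty":0,"tz":0.5,"roll":0},{"tx":0,"ty":0,"tz":0.5,"roll":0},{"tx":0,"ty":0,"tz":0,"roll":0}]'
```

```text
t: 22.0
tool_pos: [0.6124, 0.0329, 0.091]
tool_rot: [-3.141, -0.037, -0.0]
contact_force: [0.1, 0.1, -1.0]
opening: 0.0379
grip_force: 6.9
t: 22.25
tool_pos: [0.6123, 0.0329, 0.09]
tool_rot: [3.141, 0.037, -0.0]
contact_force: [0.4, 0.1, -1.3]
opening: 0.038
grip_force: 6.9
```

```bash
python3 -m handwheel '[{"tx":0,"ty":0,"tz":0.5,"roll":0},{"tx":0,"ty":0,"tz":0.5,"roll":0},{"tx":0,"ty":0,"tz":0,"roll":0}]' && python3 -m handwheel '[{"tx":0,"ty":0,"tz":0.5,"roll":0},{"tx":0,"ty":0,"tz":0.5,"roll":0},{"tx":0,"ty":0,"tz":0,"roll":0}]'
```

```text
t: 22.5
tool_pos: [0.6127, 0.0329, 0.0898]
tool_rot: [-3.141, -0.037, -0.001]
contact_force: [0.2, 0.4, 2.1]
opening: 0.0384
grip_force: 7.0
t: 22.75
tool_pos: [0.6135, 0.0329, 0.0897]
tool_rot: [3.141, 0.037, 0.004]
contact_force: [-0.5, -0.0, 5.8]
opening: 0.0381
grip_force: 7.1
```

Touched floor. Back off 1 mm, open gradually, then raise.

```bash
python3 -m handwheel '[{"tx":0,"ty":0,"tz":-1,"roll":0},{"tx":0,"ty":0,"tz":-0.5,"roll":0},{"tx":0,"ty":0,"tz":0,"roll":0},{"tx":0,"ty":0,"tz":0,"roll":0},{"tx":0,"ty":0,"tz":0,"roll":0},{"tx":0,"ty":0,"tz":0,"roll":0}]' 46 50 && python3 -m handwheel '[{"tx":0,"ty":0,"tz":0,"roll":0},{"tx":0,"ty":0,"tz":0,"roll":0},{"tx":0,"ty":0,"tz":0,"roll":0},{"tx":0,"ty":0,"tz":0,"roll":0},{"tx":0,"ty":0,"tz":0,"roll":0},{"tx":0,"ty":0,"tz":0,"roll":0},{"tx":0,"ty":0,"tz":0,"roll":0},{"tx":0,"ty":0,"tz":0,"roll":0}]' 85 50 && python3 -m handwheel '[{"tx":0,"ty":0,"tz":-5,"roll":0},{"tx":0,"ty":0,"tz":-15,"roll":0},{"tx":0,"ty":0,"tz":-25,"roll":0},{"tx":0,"ty":0,"tz":-30,"roll":0},{"tx":0,"ty":0,"tz":-30,"roll":0},{"tx":0,"ty":0,"tz":-30,"roll":0},{"tx":0,"ty":0,"tz":-5,"roll":0},{"tx":0,"ty":0,"tz":0,"roll":0},{"tx":0,"ty":0,"tz":0,"roll":0},{"tx":0,"ty":0,"tz":0,"roll":0}]' && python3 - <<'E'
from h import *
np.set_printoptions(precision=4,suppress=True)
print(Twt()[:3]); grab("wrist","w10"); grab("top","t10")
P=cloud("w10"); p=P.reshape(-1,3); p=p[(np.hypot(p[:,0]-.611,p[:,1]-.032)<.045)]
for a,b in((.003,.01),(.088,.125),(.126,.145)):
    q=p[(p[:,2]>a)&(p[:,2]<b)]; print(a,len(q),np.median(q[:,2]),cv2.minAreaRect((q[:,:2]*1000).astype(np.float32)))
a=cv2.imread("pics/top0.png").astype(int);b=cv2.imread("pics/t10.png").astype(int)
for n,(u,v) in dict(plug=(200,125),carton=(390,140),driver=(313,265)).items(): print(n,np.abs(a-b)[v-28:v+28,u-26:u+26].mean())
P=cloud("t10").reshape(-1,3); s=P[np.hypot(P[:,0]-.55,P[:,1]-.262)<.006]; print("pin head",np.nanmedian(s[:,2]),np.nanmax(s[:,2]))
E
```

```text
t: 23.25
tool_pos: [0.6121, 0.0329, 0.0892]
tool_rot: [3.141, 0.037, -0.001]
contact_force: [-0.6, -1.0, -0.6]
opening: 0.0459
grip_force: 0.4
t: 23.92
tool_pos: [0.6123, 0.0329, 0.0895]
tool_rot: [-3.141, -0.037, 0.0]
contact_force: [-0.3, -0.6, 0.7]
opening: 0.085
grip_force: 0.0
t: 24.75
tool_pos: [0.6113, 0.033, 0.2272]
tool_rot: [-3.141, -0.037, 0.005]
contact_force: [0.8, 1.1, -0.5]
opening: 0.0849
grip_force: 0.0
[[ 0.9997  0.0237 -0.0035  0.6113]
 [ 0.0237 -0.9997  0.0002  0.033 ]
 [-0.0035 -0.0003 -1.      0.2272]]
0.003 2463 0.005575927621254695 ((610.274658203125, 32.49755859375), (71.06001281738281, 87.96119689941406), 2.2536492347717285)
0.088 679 0.11702572626208846 ((610.3045654296875, 32.83026885986328), (18.615163803100586, 45.68301773071289), 2.0718014240264893)
0.126 648 0.13428342108040742 ((611.0973510742188, 32.904666900634766), (15.828482627868652, 29.90575408935547), 3.126220464706421)
plug 61.21577380952381
carton 39.08390567765568
driver 60.498282967032964
pin head 0.04947386543262211 0.05382716270060939
```

```bash
python3 -c "
from station import ctrl
print(ctrl.finish_job())"
```

```text
the job is handed in; nothing more can be done
None
```

I handed the job in at about 25 s of the 72 s allowed. The pin is pressed onto the hidden stop, about 12.7 mm deep, and was held there at roughly 15–18 N for about 0.9 s. The tongs are released upright in their stand. The verdict isn't shown to me, and I couldn't image-check that the plug, carton and screwdriver stayed put (the before/after top views differed, I think because of the arm and its shadow), but no move was aimed near them.

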